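# Four ranges up on a tripped test meter, then reset its cut-out

## Robot

A 7-joint arm with a two-finger parallel gripper is mounted at the origin on a cart in front of the work surface, level with it; the furniture and walls round the work are solid. World frame = base frame: x ahead of the robot, y to its left, z up, the work surface at z = 0. Lengths are in m, angles in rad, forces in N, time in s.
With the tool pointing down it reaches from about 0.35 to 0.9 m from the base axis. Payload 19.9 kg.
Tool frame: the origin (TCP) lies between the finger pads; the fingertips stand 19 mm ahead of it and the grasp point (between the pads) is the TCP; z points along the fingers, y is the line along which they close (so a half turn about z gives the same grasp; the last joint's range is limited). The gripper opens to 94 mm and grips with 3 to 60 N. Pads are 16 mm wide; open, the fingers measure 119 mm over their backs; the gripper's body (75 mm by 177 mm) begins 78 mm behind the grasp point.
Start: joints at [1.266, 0.417, -0.01, 1.614, 0.005, 1.111, -0.053], TCP at [0.162, -0.604, 0.224] pointing down, gripper open.
Joint ranges: [-2.81, 2.81], [-0.39, 2.02], [-1.27, 1.25], [0.06, 2.57], [-1.19, 4.33], [0.19, 2], [-2.82, 2.82]. Speed limits (rad/s): [1.89, 1.89, 2.39, 2.39, 3.01, 3.01, 3.01].

## Interface

Orientations are given as a 3x3 rotation matrix whose columns are the frame's x, y, z axes.
In Python, from rig import robot gives the robot as it stands. Calls block until the motion is done:
- robot.move_ptp(position, orientation): joint-space move of the TCP to a pose.
- robot.move_linear(position, velocity=0.15, frame=None, threshold=None): straight line of the TCP; frame=None keeps the orientation; velocity is the mean speed in m/s. With threshold (N) it stops when the force on the tool has changed by that much, and returns True; else False.
- robot.goto_joints(angles): joint-space move.
- robot.gripper_to(opening): finger opening in m; the grip force is fixed at half the most; returns when the fingers have stopped.
- robot.pause(seconds).
- robot.ik(position, orientation): joint angles nearest the present ones, or None.
- robot.get_state(): the state.
- robot.grab_frame(name): name is "side" or "top"; returns the picture (420x560x3 uint8, red, green, blue); there is no depth.
- robot.camera_info(name): a dict with "fx", "fy", "cx", "cy" (pixels), "rvec" (rotation vector, rad) and "tvec" (3), from world to camera coordinates, as OpenCV has them. Camera axes: x right, y down, z forward; pixel columns grow to the right and rows downward; lengths in m; the calibration is good to about 2 mm. A picture is of the moment at which its call begins. camera_info takes no time and is no camera call.
A pose or a line that the arm cannot do raises robot.PlanningError and nothing moves.
- robot.sign_off(): hands the job in; it is judged then, once.
The state is a dict: "time": time; "qpos": joint angles; "joint_vel": joint speeds; "effort": joint torques, N m; "ee_pos": TCP position; "tool_rot": TCP orientation; "force": force on the tool from outside, world axes, zero at the start; "moment": the same for the moment, N m; "opening": finger opening in m; "grasp_force": force on a finger pad.
Only numpy, scipy, OpenCV 4.12 (cv2) and the standard library are available. Lean on these libraries where they do the work, as an engineer would, in place of code of your own. Each camera call takes 0.05 s, during which the arm holds its last target. There are 200 camera calls.

## Task

The overload cut-out of the bench meter has tripped because the range was too low. With a fingertip, push the meter's selector knob round exactly four clicks counter-clockwise (seen facing the dial), and only then push the popped-out cut-out button fully home. Do it gently, with the meter standing where it is: lift or shift nothing, and leave the things round it alone.

Things in the scene. Friction and masses are not known exactly. Their poses are not given: they have to be found in the camera images.
- multimeter: Black analogue test meter, loose, ~1.6 kg, 175x165x128 mm. Origin: centre of underside; z up, x from its low front edge (towards the robot) to its high back. Its face is a plane sloping up to the back, 30.9 degrees from level: in the meter's frame u = (0.858, 0, 0.513) runs up the slope, n = (-0.513, 0, 0.858) straight out of it. Nothing but knob and button stands over 6 mm out of it.
- multimeter_selector (a joint): Selector angle, rad. 0: pointer up the slope (along u); grows counter-clockwise seen facing the dial (right hand about n). Click stops every 0.3927 rad (22.5 degrees), at whole multiples, 0 to 5.89 (end stop). Starts in the stop at 3.53, 3.93 or 4.32. Leaving a stop takes about 0.05 N m; past half-way the knob jumps into the next stop by itself and rests there.
- selector_center (a point): Point on the selector's axis (which is n), 15 mm out of the face, at half the height of its finger bar. Knob: yellow disc 49 mm across, top 10.5 mm out of the face; on it a straight finger bar through the axis, 40 mm long, 10 mm wide, top 20 mm out of the face. The bar end with the white line is the pointer.
- selector_line (a point): A point 80 mm from selector_center in the direction the pointer points, turning with the knob (it lies in the air over the face, beyond the disc): it gives the bar's direction.
- cutout_top (a point): Centre of the top of the cut-out button: black round push button, 12 mm across, in a steel collar with a nut (17 mm across, 4.5 mm high), right of the selector seen facing the dial (63 mm to the right and 4 mm down the slope from its axis). It moves along n. Tripped, its top stands 15 mm out of the face; fully home 9 mm.
- cutout_button (a joint): How far the cut-out button is pushed in, in m: 0 tripped (popped out), 0.006 fully home (rigid stop). It takes about 3 N to push and stays where it is left.
- small_transformer: Bystander: small grey transformer, 47x54x45 mm, left of the meter. Origin: centre of its underside.
- solder_reel: Bystander: reel of solder with blue flanges, 59 mm wide, 43 mm high, left of the meter. Origin: centre of its underside.
- screwdriver_1: Bystander: screwdriver with an orange handle, 203 mm long, 24 mm thick, lying in front of the meter. Origin: centre of its underside.

How it is judged:
By the outcome, as a careful person would: the job done as asked, in the order asked, and still so for the second after the job is handed in, with the robot touching nothing.
It also fails if it takes over 48 s, if anything falls off the work surface, if the arm or the gripper's body presses on something with over 40 N, if the wrist force passes 120 N, or if a joint passes its speed limit or range.

## Working session

There is one attempt and no reset: what is moved stays moved. The work goes in short steps, each a Python script; the robot and the scene stay as the last script left them, time stands still between calls to the robot, and variables do not carry over. Pictures are saved under pics/ and viewed, at most 10 in all, crops included, and the job is handed in when it is done.

```bash
mkdir -p pics; ls
python3 - <<'E'
from rig import robot
import cv2
for n in("side","top"):
    cv2.imwrite(f"pics/{n}0.png",robot.grab_frame(n)[:,:,::-1]); print(n,robot.camera_info(n))
s=robot.get_state();print(s['time'],s['ee_pos'],s['opening'],s['force'])
E
```

```text
pics
side {'fx': 414.0391887568179, 'fy': 414.0391887568179, 'cx': 281.1239270304016, 'cy': 203.84207488446773, 'rvec': array([ 1.98624688, -0.74746292,  0.42256826]), 'tvec': array([-0.34126445,  0.31391319,  0.51722616])}
top {'fx': 459.08446265698063, 'fy': 459.08446265698063, 'cx': 286.54133196705027, 'cy': 203.3964334489685, 'rvec': array([ 2.15765224, -2.10067686,  0.17927537]), 'tvec': array([0.08497402, 0.54471126, 0.84362506])}
0.1 [ 0.16226762 -0.60326022  0.22390315] 0.0942466936855903 [-0.76112581 -0.06024924  0.59696529]
```

View pics/top0.png

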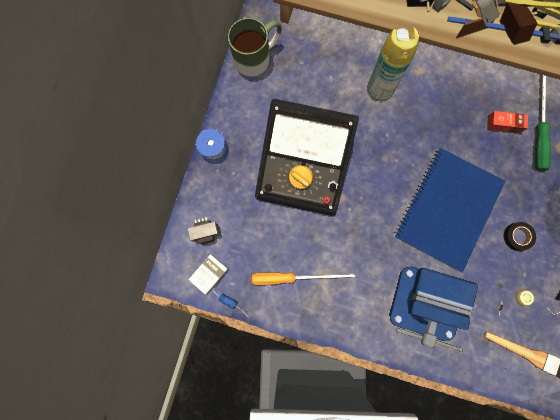

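View pics/side0.png

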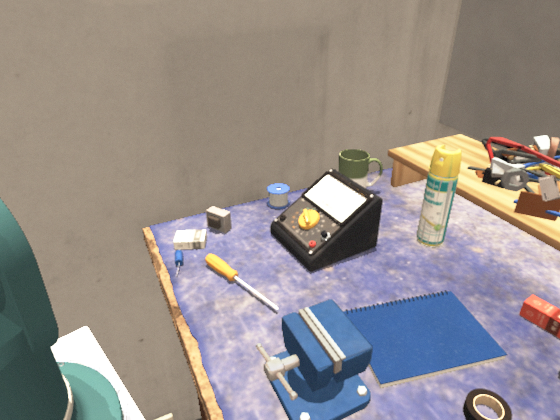

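The top view shows the meter at columns 256–358, rows 100–215. Its yellow knob is near (301,177) and the button near (333,185). In the side view the knob is near (310,218) and the button near (324,234). Next I'll enlarge both.

Run:
```python
import cv2,numpy as np
t=cv2.imread("pics/top0.png");s=cv2.imread("pics/side0.png")
a=cv2.resize(t[95:220,250:365],None,fx=4.8,fy=4.8,interpolation=cv2.INTER_CUBIC)
a=cv2.resize(t[160:216,255:345],None,fx=8,fy=8,interpolation=cv2.INTER_CUBIC)
cv2.imwrite("pics/topc.png",a)
cv2.imwrite("pics/sidec.png",cv2.resize(s[195:265,270:350],None,fx=8,fy=8,interpolation=cv2.INTER_CUBIC))
```

```text
(no output)
```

View pics/topc.png

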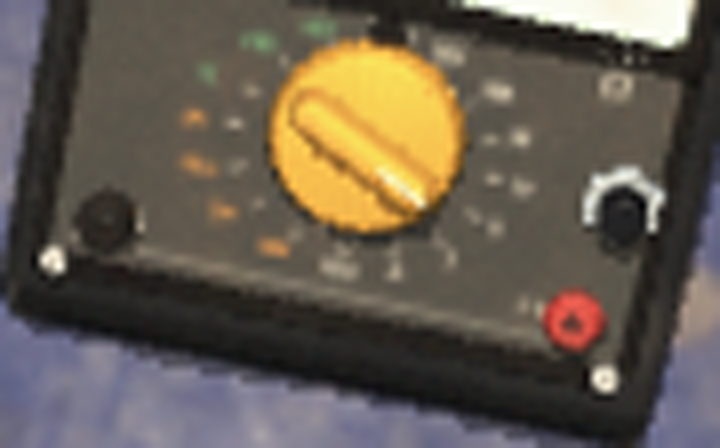

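View pics/sidec.png

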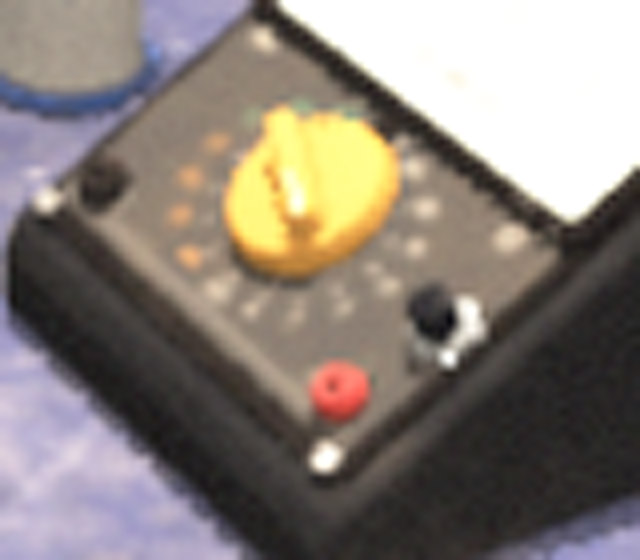

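The crops show the pointer (white line) pointing lower right. The bar ends are at crop (420,200) and (303,105) in top, and (302,215) and (280,112) in side. The button top is at (625,208) in top and (432,308) in side. Screws are at (52,260) and (604,378) in top, and (48,200) and (325,457) in side. I'll triangulate these.

```bash
cat > h.py <<'E'
import cv2,numpy as np
from rig import robot
def P(n):
    c=robot.camera_info(n);R=cv2.Rodrigues(c['rvec'])[0]
    return np.array([[c['fx'],0,c['cx']],[0,c['fy'],c['cy']],[0,0,1]])@np.c_[R,c['tvec']]
def tri(a,b):
    X=cv2.triangulatePoints(P('top'),P('side'),np.array(a,float).reshape(2,1),np.array(b,float).reshape(2,1))
    return (X[:3]/X[3]).ravel()
def proj(n,X):
    x=P(n)@np.r_[X,1];return x[:2]/x[2]
def frame(yaw):
    c,s=np.cos(yaw),np.sin(yaw);R=np.array([[c,-s,0],[s,c,0],[0,0,1]])
    return R@[.858,0,.513],R@[0,1,0],R@[-.513,0,.858]   # u, left, n
E
python3 - <<'E'
from h import *
T=lambda p:(255+(p[0]+.5)/8-.5,160+(p[1]+.5)/8-.5)
S=lambda p:(270+(p[0]+.5)/8-.5,195+(p[1]+.5)/8-.5)
D=dict(ptr=((420,202),(300,222)),tail=((303,105),(280,115)),but=((625,208),(432,308)),sl=((52,260),(48,200)),sr=((604,378),(325,457)),red=((575,322),(338,388)))
W={}
for k,(a,b) in D.items():
    W[k]=tri(T(a),S(b));print(k,W[k].round(4),(proj('top',W[k])-T(a)).round(2),(proj('side',W[k])-S(b)).round(2))
d=W['sr']-W['sl'];yaw=np.arctan2(d[0],-d[1]);
print('screw yaw',yaw,np.linalg.norm(d))
u,l,n=frame(yaw)
b=W['ptr']-W['tail'];print('bar u,l,n',b@u,b@l,b@n,np.arctan2(b@l,b@u)%(2*np.pi)/.3927)
c=(W['ptr']+W['tail'])/2;e=W['but']-c;print('center top',c,'button rel u,l,n',e@u,e@l,e@n)
E
```

```text
ptr [0.5753 0.061  0.0716] [ 0.2  -0.25] [-0.36  0.07]
tail [0.5954 0.0895 0.0829] [ 0.17 -0.21] [-0.29  0.06]
but [0.5749 0.0126 0.0699] [-0.04  0.05] [ 0.08 -0.02]
sl [0.5653 0.1497 0.0408] [ 0.24 -0.33] [-0.44  0.07]
sr [0.5393 0.0141 0.041 ] [ 0.21 -0.26] [-0.4   0.08]
red [0.5511 0.0221 0.0518] [ 0.25 -0.31] [-0.46  0.09]
screw yaw -0.18897576592461804 0.13807895810496246
bar u,l,n -0.01812971071520368 -0.03173308522153783 -0.002333285605259447 10.678190884464003
center top [0.58537639 0.07521648 0.07724682] button rel u,l,n -0.002461526471776566 -0.06345225419029583 -0.007051467686732847
```

```bash
cat >> h.py <<'E'
yaw=-0.189;u,l,n=frame(yaw)
but=np.array([.5749,.0126,.0699]); ct=np.array([.58538,.07522,.07725])
d=((but+.004*u+.063*l)-(ct-.005*n))
C=(ct-.005*n)+d/2           # selector_center
B=C-.004*u-.063*l           # cutout_top, tripped
TIP=.019
def er(a): return np.cos(a)*u+np.sin(a)*l
def pose(phi,h,off=.013,r=.026,sg=1):
    """closed fingertip h out of the face, off behind the bar line at tail angle phi"""
    x=sg*er(phi+np.pi/2);z=-n
    tip=C+(h-.015)*n+r*er(phi)-off*er(phi+np.pi/2)
    return tip-TIP*z,np.c_[x,np.cross(z,x),z]
E
python3 - <<'E'
from h import *
print(d,C,B)
T=lambda p:(255+(p[0]+.5)/8-.5,160+(p[1]+.5)/8-.5)
S=lambda p:(270+(p[0]+.5)/8-.5,195+(p[1]+.5)/8-.5)
iT=lambda q:((q[0]-255+.5)*8-.5,(q[1]-160+.5)*8-.5)
iS=lambda q:((q[0]-270+.5)*8-.5,(q[1]-195+.5)*8-.5)
for k in(9,10,11):
  for s in(1,-1):
    X=C+.005*n+s*.018*er(k*.3927);print(k,s,np.round(iT(proj('top',X))),np.round(iS(proj('side',X))))
p0=11*.3927-np.pi
for sg in(1,-1):
  for a in(p0-.25,p0,p0+.5,p0+1,p0+1.5):
    for h in(.0145,.09):
      q=robot.ik(*pose(a,h,sg=sg));print(sg,round(a,2),h,None if q is None else np.round(q,2))
E
```

```text
[ 0.0022078  -0.00090476 -0.001008  ] [0.58900322 0.07428572 0.072456  ] [0.5737961  0.01305238 0.070404  ]
9 1 [380. 219.] [259. 224.]
9 -1 [350.  76.] [324. 115.]
10 1 [407. 209.] [282. 225.]
10 -1 [323.  86.] [300. 115.]
11 1 [428. 190.] [307. 216.]
11 -1 [302. 106.] [276. 123.]
1 0.93 0.0145 [ 0.55  0.64 -1.07  2.12  1.52  0.78 -0.79]
1 0.93 0.09 [ 0.24  0.27 -0.67  2.16  1.05  0.52 -0.51]
1 1.18 0.0145 [ 0.32  0.51 -0.78  2.12  1.42  0.6  -0.54]
1 1.18 0.09 [ 0.27  0.28 -0.73  2.17  1.08  0.54 -0.3 ]
1 1.68 0.0145 [ 0.53  0.68 -1.1   2.13  1.56  0.83 -0.1 ]
1 1.68 0.09 [ 0.48  0.37 -1.02  2.18  1.23  0.66  0.07]
1 2.18 0.0145 [-0.06  0.42 -0.37  2.18  1.37  0.43  0.38]
1 2.18 0.09 [ 0.23  0.28 -0.73  2.21  1.15  0.55  0.59]
1 2.68 0.0145 [-0.06  0.41 -0.37  2.21  1.44  0.42  0.81]
1 2.68 0.09 [ 0.23  0.28 -0.73  2.24  1.18  0.53  1.04]
-1 0.93 0.0145 [-1.05  0.55  0.89  2.16 -0.95  0.2  -1.84]
-1 0.93 0.09 [-1.3   0.39  1.11  2.21 -0.36  0.28 -2.39]
-1 1.18 0.0145 [-1.06  0.56  0.89  2.17 -0.94  0.19 -1.62]
-1 1.18 0.09 [-1.18  0.31  0.93  2.21  0.05  0.27 -2.54]
-1 1.68 0.0145 [-1.11  0.58  0.92  2.18 -1.02  0.19 -1.07]
-1 1.68 0.09 [-1.06  0.27  0.74  2.22  0.38  0.28 -2.38]
-1 2.18 0.0145 [-0.53  0.4   0.18  2.19  1.15  0.24 -2.62]
-1 2.18 0.09 [-0.92  0.24  0.55  2.24  0.63  0.3  -2.13]
-1 2.68 0.0145 [-0.54  0.39  0.18  2.22  1.26  0.23 -2.24]
-1 2.68 0.09 [-0.59  0.21  0.17  2.26  0.89  0.35 -1.88]
```

Only k=11 (4.32) fits the bar direction, so the goal is k=15. I'll push the tail end, where the force runs down the slope. First the hover and descent.

Run:
```python
from h import *
p0=11*.3927-np.pi
robot.gripper_to(0)
robot.move_ptp(*pose(p0,.15,off=.021)); print(robot.get_state()['time'],robot.get_state()['qpos'].round(2))
print(robot.move_linear(pose(p0,.03,off=.021)[0],velocity=.1,threshold=5))
print(robot.move_linear(pose(p0,.0145,off=.021)[0],velocity=.03,threshold=3))
s=robot.get_state();print(s['time'],s['force'],s['ee_pos']-pose(p0,.0145,off=.021)[0],s['opening'])
a=robot.grab_frame('top')[:,:,::-1];b=robot.grab_frame('side')[:,:,::-1]
f=lambda i:cv2.resize(i,None,fx=4,fy=4,interpolation=cv2.INTER_CUBIC)
cv2.imwrite('pics/c1.png',np.hstack([f(a[120:220,255:355]),f(b[160:260,265:365])]))
```

```text
4.325 [ 0.45  0.15 -0.91  2.16  0.82  0.58 -0.07]
False
False
6.3417 [0.06152277 0.33090428 0.92520563] [-4.17104308e-05  1.58271038e-04 -7.48617413e-05] 0.00046767527381623783
```

View pics/c1.png

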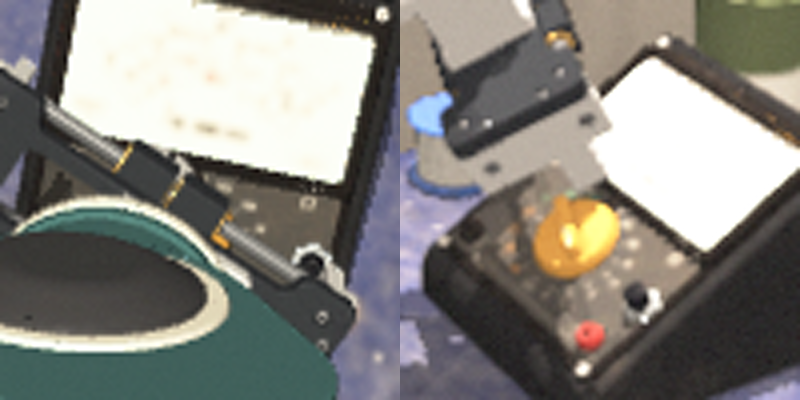

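The side view (right half) shows the closed fingertips up-slope of the bar's tail, near crop (560,200), and clear of it. That is the correct side, so I start the sweep, watching the force.

Run:
```python
from h import *
p0=11*.3927-np.pi
for off in np.arange(.019,.0109,-.001):
    hit=robot.move_linear(pose(p0,.0145,off=off)[0],velocity=.02,threshold=1.5)
    if hit: break
s=robot.get_state();print('contact',off,hit,s['force'],s['time'])
for k in np.arange(.2,2.3,.2):
    p,R=pose(p0+k*.3927,.0145)
    hit=robot.move_linear(p,velocity=.03,frame=R,threshold=8)
    s=robot.get_state();t=er(p0+k*.3927+np.pi/2);f=s['force']
    print(round(k,2),hit,round(s['time'],1),'ft %.2f fr %.2f fn %.2f'%(f@t,f@er(p0+k*.3927),f@n))
    if hit: break
b=robot.grab_frame('side')[:,:,::-1]
cv2.imwrite('pics/c2.png',cv2.resize(b[160:270,260:370],None,fx=5,fy=5,interpolation=cv2.INTER_CUBIC))
```

```text
contact 0.010999999999999992 False [2.21877036 1.56557306 1.68079953] 8.6917
0.2 False 8.9 ft -0.87 fr 0.35 fn 0.31
0.4 False 9.2 ft -0.41 fr 0.05 fn -0.23
0.6 False 9.4 ft -0.05 fr 0.06 fn -0.37
0.8 False 9.7 ft -0.10 fr -0.05 fn -0.25
1.0 False 9.9 ft -1.06 fr -0.86 fn 0.07
1.2 False 10.2 ft -1.03 fr 1.07 fn -0.61
1.4 False 10.4 ft -0.27 fr -0.04 fn 0.11
1.6 False 10.7 ft -0.56 fr -0.67 fn -0.28
1.8 False 10.9 ft -1.26 fr 0.13 fn -0.38
2.0 False 11.2 ft 0.52 fr -0.35 fn 0.05
2.2 False 11.4 ft -0.64 fr -0.10 fn 0.42
```

View pics/c2.png

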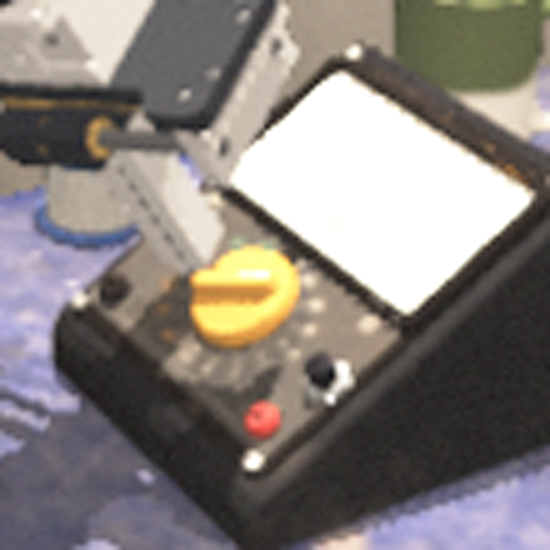

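The side view shows the bar now roughly horizontal, with its ends at crop (195,285) and (272,285). I'll work out which stop that is, continue, and read the angle again.

Run:
```python
from h import *
p0=11*.3927-np.pi
for k in(12,13,14,15):
    v=proj('side',C+.005*n-.018*er(k*.3927))-proj('side',C+.005*n+.018*er(k*.3927));print(k,v.round(1),np.degrees(np.arctan2(v[1],v[0])).round())
for k in np.arange(2.4,3.85,.2):
    p,R=pose(p0+k*.3927,.0145)
    hit=robot.move_linear(p,velocity=.03,frame=R,threshold=8)
    s=robot.get_state();t=er(p0+k*.3927+np.pi/2);f=s['force']
    print(round(k,2),hit,round(s['time'],1),'ft %.2f fr %.2f fn %.2f'%(f@t,f@er(p0+k*.3927),f@n))
    if hit: break
b=robot.grab_frame('side')[:,:,::-1]
cv2.imwrite('pics/c3.png',cv2.resize(b[160:270,260:370],None,fx=5,fy=5,interpolation=cv2.INTER_CUBIC))
```

```text
12 [-9.5 -7.8] -141.0
13 [-13.6  -2.8] -168.0
14 [-15.7   2.7] 170.0
15 [-15.3   7.7] 153.0
2.4 False 11.7 ft 0.13 fr 0.32 fn 0.46
2.6 False 12.0 ft 0.05 fr -0.17 fn -0.00
2.8 False 12.2 ft -2.15 fr -0.18 fn -0.11
3.0 False 12.5 ft -0.81 fr -1.41 fn -0.75
3.2 False 12.7 ft -0.53 fr -0.42 fn 1.00
3.4 False 13.0 ft -0.42 fr -0.33 fn 0.43
3.6 False 13.2 ft -0.49 fr -0.82 fn -0.08
3.8 False 13.5 ft -3.42 fr -0.73 fn -0.43
```

View pics/c3.png

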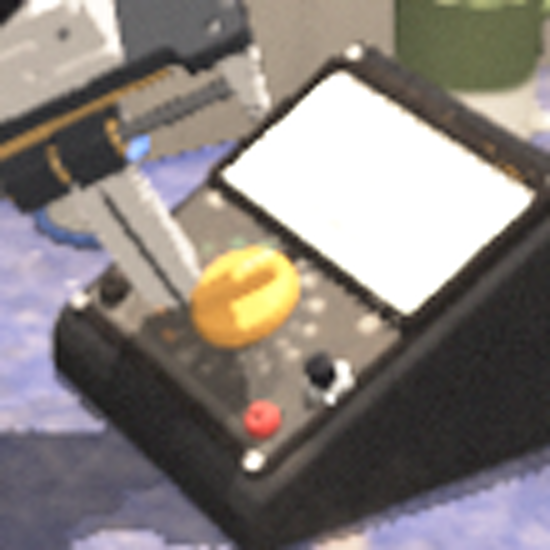

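The bar has advanced to about stop 15, with the tail near crop (205,320) and the far end near (275,270). I'll retract and read the angle with the same method as before, in both views.

Run:
```python
from h import *
p0=11*.3927-np.pi;a=p0+3.8*.3927
robot.move_linear(pose(a,.0145,off=.02)[0],velocity=.05)
robot.move_linear(pose(a,.10,off=.02)[0],velocity=.15)
# shift aside over the button, still high, so that the knob is seen
R=pose(a,.1)[1]
robot.move_linear(B+.10*n+TIP*n-.0*u-.04*l,velocity=.15)
print(robot.get_state()['time'],robot.get_state()['force'])
t=robot.grab_frame('top')[:,:,::-1];s=robot.grab_frame('side')[:,:,::-1]
cv2.imwrite('pics/t4.png',t);cv2.imwrite('pics/s4.png',s)
f=lambda i:cv2.resize(i,None,fx=8,fy=8,interpolation=cv2.INTER_CUBIC)
A=[cv2.imread('pics/top0.png'),t];Bb=[cv2.imread('pics/side0.png'),s]
cv2.imwrite('pics/c4.png',np.vstack([np.hstack([f(i[160:195,280:325]) for i in A]),np.hstack([f(i[200:235,290:335]) for i in Bb])]))
```

```text
15.5917 [ 0.40013575 -0.45480054  0.58673239]
```

View pics/c4.png

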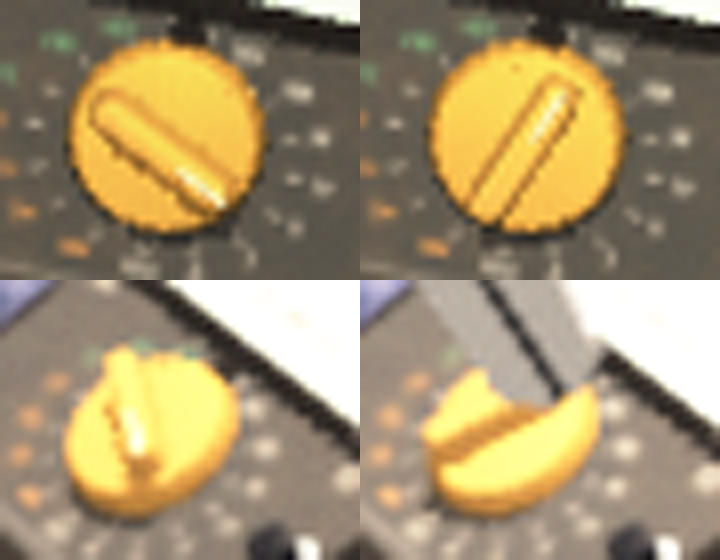

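In the top view the bar went from crop (105,105)→(222,205) to (487,215)→(565,90), pointer end last. The dial print hasn't shifted. Converting both to dial angles:

Run:
```python
from h import *
X=C+.005*n
def J(nm):return np.c_[proj(nm,X+.005*u)-proj(nm,X-.005*u),proj(nm,X+.005*l)-proj(nm,X-.005*l)]
def k(nm,v):
    a=np.linalg.solve(J(nm),v);return (np.arctan2(a[1],a[0])%(2*np.pi))/.3927
print('before',k('top',[117,100]),k('side',[20,107]),'after',k('top',[78,-125]))
# bar line by edges: dark/bright pixels along white line, other stops for reference
t0=cv2.imread('pics/top0.png').astype(int);t1=cv2.imread('pics/t4.png').astype(int)
for nm,t in(('before',t0),('after',t1)):
    b=t[160:195,280:325];m=(b[...,0]>140)&(b[...,2]>220)
    ys,xs=np.nonzero(m); ok=np.hypot(xs-20.5,ys-17)<11; q=np.array([xs[ok].mean()+280,ys[ok].mean()+160])
    print(nm,ok.sum(),q,k('top',q-proj('top',X)))
# meter shift from edge images (outside knob/gripper)
import numpy as np
g=lambda t:t[175:215,258:345].mean(2).astype(np.float32)
print('shift px',cv2.phaseCorrelate(t0[175:215,258:290].mean(2).copy(),t1[175:215,258:290].mean(2).copy()))
```

```text
before 10.679460360012934 10.735657315528004 after 15.140066848940185
before 6 [304.5        182.83333333] 10.332001524950954
after 6 [302.66666667 174.5       ] 15.020004694301804
shift px ((0.00650642221865283, -0.02023845189924245), 1.0291755918068461)
```

The end reading is 15, but 10.3–10.7 is too loose for the start. I'll measure it again in the saved pictures using the bar's edge directions (structure tensor on its centre part).

Run:
```python
from h import *
c2=cv2.resize(cv2.imread('pics/c2.png'),(110,110),interpolation=cv2.INTER_AREA)
s2=np.zeros((420,560,3),np.uint8);s2[160:270,260:370]=c2
I={'top before':cv2.imread('pics/top0.png'),'side before':cv2.imread('pics/side0.png'),'side mid':s2,'top after':cv2.imread('pics/t4.png')}
def meas(name,im,h,rad):
    nm=name.split()[0];X=C+(h-.015)*n
    J=np.c_[proj(nm,X+.005*u)-proj(nm,X-.005*u),proj(nm,X+.005*l)-proj(nm,X-.005*l)]/.01
    g=im[...,1].astype(float)*.6+im[...,2]*.4
    gx=cv2.Scharr(g,-1,1,0);gy=cv2.Scharr(g,-1,0,1)
    yy,xx=np.mgrid[:420,:560];c=proj(nm,X)
    P_=np.einsum('ij,jhw->ihw',np.linalg.inv(J),np.array([xx-c[0],yy-c[1]]))
    w=np.hypot(*P_)<rad
    G=np.einsum('ji,jhw->ihw',J,np.array([gx,gy]))[:,w]   # gradient in (u,l)
    M=G@G.T;e,V=np.linalg.eigh(M);v=V[:,0]
    a=np.arctan2(v[1],v[0])
    ks=[((a+q)%(2*np.pi))/.3927 for q in(0,np.pi)]
    return [round(x,2) for x in ks],round(e[1]/e[0],1)
for k,im in I.items():
    for r in(.011,.014,.016): print(k,r,*meas(k,im,.019,r))
# yaw check: lower edge of the white scale in the top view
t=I['top before'];m=(t.min(2)>190).astype(np.uint8);m[:, :262]=0;m[:,360:]=0;m[:105]=0;m[172:]=0
cn=max(cv2.findContours(m,0,1)[0],key=cv2.contourArea);bx=cv2.boxPoints(cv2.minAreaRect(cn));print(bx.round(1))
ap=cv2.approxPolyDP(cn,4,True)[:,0];print(ap)
c=robot.camera_info('top');R=cv2.Rodrigues(c['rvec'])[0]
def ray(p):
    d=R.T@[(p[0]-c['cx'])/c['fx'],(p[1]-c['cy'])/c['fy'],1];o=-R.T@c['tvec'];q=C-.015*n
    return o+d*((q-o)@n)/(d@n)
for a,b in zip(ap,np.roll(ap,-1,0)):
    d=ray(b)-ray(a);print('edge mm u,l',(1000*d@u).round(1),(1000*d@l).round(1),'tilt deg',np.degrees(np.arctan2(d@l,d@u)).round(1))
```

```text
top before 0.011 [np.float64(10.82), np.float64(2.82)] 24.7
top before 0.014 [np.float64(10.75), np.float64(2.75)] 21.8
top before 0.016 [np.float64(10.73), np.float64(2.73)] 18.5
side before 0.011 [np.float64(10.97), np.float64(2.97)] 15.8
side before 0.014 [np.float64(11.14), np.float64(3.14)] 6.2
side before 0.016 [np.float64(11.1), np.float64(3.1)] 2.1
side mid 0.011 [np.float64(13.5), np.float64(5.5)] 195.2
side mid 0.014 [np.float64(13.56), np.float64(5.56)] 30.6
side mid 0.016 [np.float64(13.61), np.float64(5.61)] 17.4
top after 0.011 [np.float64(7.03), np.float64(15.03)] 47.1
top after 0.014 [np.float64(7.08), np.float64(15.08)] 43.2
top after 0.016 [np.float64(7.11), np.float64(15.11)] 29.0
[[268.2 150.7]
 [275.8 114.3]
 [348.2 129.3]
 [340.6 165.7]]
[[276 115]
 [270 150]
 [340 164]
 [347 130]]
edge mm u,l -67.9 -0.4 tilt deg -179.7
edge mm u,l 1.5 -136.0 tilt deg -89.4
edge mm u,l 66.0 2.0 tilt deg 1.7
edge mm u,l 0.4 134.4 tilt deg 89.8
```

Start 11 and end 15, so that was exactly four clicks. The meter didn't shift. Next, the button.

Run:
```python
from h import *
at=lambda e:B+(TIP+e)*n        # tip e above tripped top
robot.move_linear(at(.06),velocity=.1)
robot.move_linear(at(.008),velocity=.08,threshold=4)
robot.pause(.3);f0=robot.get_state()['force']@n
hit=robot.move_linear(at(-.009),velocity=.006,threshold=7)
s=robot.get_state();e=(s['ee_pos']-B)@n-TIP
print(hit,'tip mm vs tripped top',1000*e,'fn',s['force']@n-f0,s['force'],s['time'])
robot.pause(.2);print(robot.get_state()['force']@n-f0)
robot.move_linear(s['ee_pos']+.03*n,velocity=.05)
robot.move_linear(at(.15),velocity=.15)
robot.move_linear(at(.15)-.1*u-.05*l,velocity=.15)
s=robot.get_state();print(s['time'])
t=robot.grab_frame('top')[:,:,::-1];d=robot.grab_frame('side')[:,:,::-1]
cv2.imwrite('pics/t5.png',t);cv2.imwrite('pics/s5.png',d)
f=lambda i:cv2.resize(i,None,fx=8,fy=8,interpolation=cv2.INTER_CUBIC)
o=cv2.imread('pics/side0.png')
cv2.imwrite('pics/c5.png',np.hstack([f(o[205:265,295:345]),f(d[205:265,295:345])]))
t0=cv2.imread('pics/top0.png').astype(float).mean(2);t1=t.astype(float).mean(2)
print(cv2.phaseCorrelate(t0[100:160,262:350].copy(),t1[100:160,262:350].copy()))
```

```text
True tip mm vs tripped top -3.804547765101519 fn 9.894815571013346 [-4.6905084  -0.15836879  9.24172708] 19.325
9.180774612951197
22.3167
((0.013028556390551671, -0.020839315911249656), 1.0020741756541405)
```

View pics/c5.png

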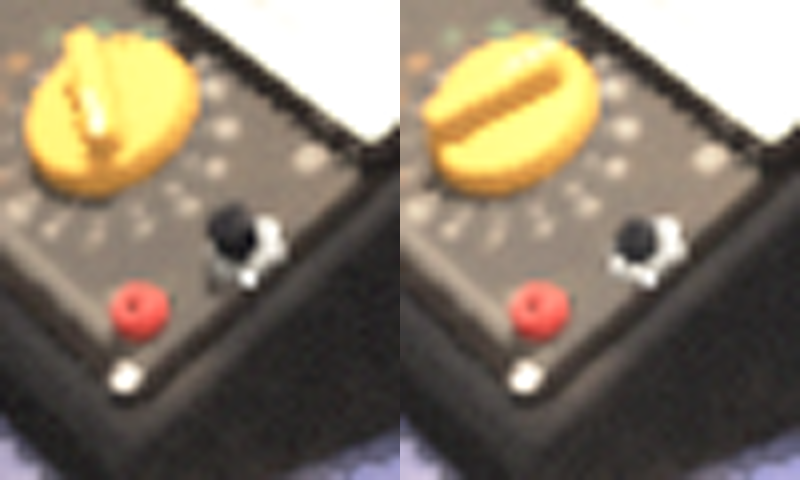

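The side view (left before, right after) shows the button sunk into its collar, top moving from about (232,225) to (236,238), with knob and dial in place. A steady 9 N means it is on the stop. I'll confirm with one more gentle press, comparing depth and stiffness.

Run:
```python
from h import *
at=lambda e:B+(TIP+e)*n
print('expected px shift x8',8*(proj('side',B-.006*n)-proj('side',B)), 'for 4mm',8*(proj('side',B-.004*n)-proj('side',B)))
robot.move_linear(at(.06),velocity=.2)
robot.move_linear(at(.004),velocity=.1,threshold=5)
robot.pause(.2);f0=robot.get_state()['force']@n
for e in np.arange(-.0015,-.0075,-.0005):
    hit=robot.move_linear(at(e),velocity=.01,threshold=8)
    s=robot.get_state();f=s['force']@n-f0
    print(round(1000*e,1),hit,round(1000*((s['ee_pos']-B)@n-TIP),2),round(f,2))
    if hit or f>9: break
robot.move_linear(s['ee_pos']+.03*n,velocity=.06)
robot.move_linear(at(.12)-.03*u,velocity=.2)
s=robot.get_state();print(s['time'])
d=robot.grab_frame('side')[:,:,::-1];cv2.imwrite('pics/s6.png',d)
a=cv2.imread('pics/s5.png').astype(float).mean(2);print(np.abs(a-d.mean(2))[225:245,318:335].max())
t=robot.grab_frame('top')[:,:,::-1].astype(float).mean(2);t0=cv2.imread('pics/top0.png').astype(float).mean(2)
print(cv2.phaseCorrelate(t0[100:150,262:350].copy(),t[100:150,262:350].copy()))
```

```text
expected px shift x8 [ 9.30380134 13.73109693] for 4mm [6.21239944 9.16862428]
-1.5 False -1.55 0.03
-2.0 False -2.0 -0.26
-2.5 False -2.52 -0.06
-3.0 False -3.04 -0.92
-3.5 False -3.52 1.03
-4.0 False -3.82 10.14
28.725
18.0
((0.010081106047373112, -0.018036431952776155), 0.9969234349524836)
```

```bash
python3 -c "
from rig import robot
print(robot.sign_off())"
```

```text
the job is handed in; nothing more can be done
None
```

I pushed the selector four clicks counter-clockwise (stop 11 to 15), then pressed the cut-out home to its rigid stop; the meter didn't shift in the images, and the job was handed in at about 29 s.

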